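# Pour dowel pins into the grooved carrier tray

## Robot

A 7-joint arm with a two-finger parallel gripper is mounted at the origin on the work surface. World frame = base frame: x ahead of the robot, y to its left, z up, the work surface at z = 0. Lengths are in m, angles in rad, forces in N, time in s.
With the tool pointing down it reaches from about 0.4 to 0.85 m from the base axis. Payload 10.4 kg.
Tool frame: the origin (TCP) lies on the mounting face of the last link; the fingertips stand 173 mm ahead of it and the grasp point (between the pads) lies 155 mm ahead of it (manip.tip_extent is the distance from the TCP to the fingertips, in m); z points along the fingers, y is the line along which they close (so a half turn about z gives the same grasp; the last joint's range is limited). The gripper opens to 85 mm and grips with 20 to 120 N. Pads are 22 mm wide; open, the fingers measure 114 mm over their backs; the gripper's body (76 mm by 85 mm) begins 54 mm behind the grasp point. The pads swing forward as they close: fully open they stand 13 mm farther back than shut.
Start: joints at [1.151, 0.332, -0.065, 1.46, 0.022, 1.35, -0.088], TCP at [0.242, -0.576, 0.405] pointing down, gripper open.
Joint ranges: [-2.6, 2.6], [-0.5, 2.12], [-1.47, 1.34], [0.16, 2.42], [-1.27, 4.41], [0.06, 2.06], [-2.6, 2.6]. Speed limits (rad/s): [2.22, 2.22, 2.79, 2.79, 3.14, 3.14, 3.14].

## Interface

Orientations are given as a unit quaternion [x, y, z, w].
In Python, from workcell import manip gives the robot as it stands.
- The arm moves only by the tool move_arm, never from a script. Its argument "plan" is one flat list of numbers, 7 for each row, row after row: the turn, a rotation vector about the tool's x, y, z in rad, then the shift along the tool's x, y, z in m, then the finger opening in m, from 0 to 0.0854. In form: [ax, ay, az, dx, dy, dz, gripper, ax, ay, az, dx, dy, dz, gripper, ...]. A call has 1 to 12 rows; each row is the pose to reach, as a shift and turn from the pose commanded when the call began, along the tool's axes at that moment; what a row does not reach only later rows make up. A row lasts 1/8 s, in which the tool goes at most 62.5 mm and 10.7 degrees, less where a joint would pass 70% of its speed; a pose out of reach is approached as far as the arm can. A call with a gripper value outside its range is refused whole. The fingers move at their own pace and stop on an object; "squeeze" is the grip in N (left out, the last holds). Time passes only in rows, so rows that repeat a pose let the fingers close. It gives the time, the measured TCP pose, the force, the opening and the grip force at its end, in the units of the state.
- manip.get_obs(): the state, without advancing time (a new reading comes with each control period).
- manip.camera(name): name is "scene" or "top" or "wrist"; returns a dict with "color" (384x512x3 uint8, red, green, blue), "fx", "fy", "cx", "cy" (pixels), "cam_to_world" (4x4, takes a point from camera to world coordinates); the wrist camera has in their place "mount" (4x4, takes a point from camera to tool coordinates, whose origin is the TCP and whose axes are the flange's). Camera axes: x right, y down, z forward; pixel columns grow to the right and rows downward; lengths in m; the calibration is good to about 2 mm. A picture is of the moment at which its call begins: read the wrist's pose just before it. There is no depth.
- manip.hand_in(): hands the job in; it is judged then, once.
Trained networks look in a picture, given as the dict that the camera call returned (one of the last four; its "shot" number tells which), for a name from the list of things; names that differ only in an ending like _2 or _b are one class to them, and where a whole thing is asked for, a point or a joint stands for the part that bears it (a point fixed in the world has none). Each returns a list of dicts, best first, with "conf" (0 to 1); they miss things now and then, are a little off and sometimes report something else, mostly with a low value. They report only what shows in the picture. A call takes as long as a camera call. They do not tell look-alikes from the thing itself.
- manip.look_for(picture, label): "position" ([x, y, z] in m, in the coordinates of the camera as it stood for that picture, good to about 4 mm: the middle of the surface that is visible of it).
- manip.silhouettes(picture, label): "pixels" (384x512 bool, what is visible of it).
- manip.tip_of(picture, label): "position" ([x, y, z] in m, in the coordinates of the camera as it stood for that picture, good to about 4 mm: a listed point, or the origin of a listed thing).
The state is a dict: "clock": time; "joint_pos": joint angles; "joint_velocities": joint speeds; "tau": joint torques, N m; "position": TCP position; "ee_rot": TCP orientation; "ft_force": force on the tool from outside, world axes, zero at the start; "torque": the same for the moment, N m; "grip_width": opening from 0.0 (shut) to 1.0 (fully open); "grasp_force": force on a finger pad.
Only numpy, scipy, OpenCV 4.12 (cv2) and the standard library are available. Lean on these libraries where they do the work, as an engineer would, in place of code of your own. Each camera call takes 0.05 s, during which the arm holds its last target. There are 200 camera calls.

## Task

Take the scoop that holds the two long, thick steel dowel pins by its bar handle, lift it, and pour both pins out of it into the tray with the parallel grooves, so that each pin ends up lying down in a groove of its own. Then stand the empty scoop upright on the bench again and let go of it. Keep the gripper off the pins: they must not be touched.

Things in the scene. Friction and masses are not known exactly. Their poses are not given: they have to be found in the camera images.
- scoop: Dark grey scoop with the two long pins (a like one holds short thin pins), 200 g, 68 x 86 mm. Origin: on the underside, mid width, x -28 (rear) to 40 (lip); pouring lip faces its +x, roughly away from the robot. Floor slopes 8 deg down to the rear: z 6 mm at x -24, 15 at the lip; side walls 20 over it; foot under it at x 14. Bar handle along y on two uprights: x 2 to 14, z 65 to 85, middle (8, 0, 75) mm: grip its flat sides along x.
- pin_a: The rear pin: round steel dowel pin, 14 mm in diameter, 70 mm long, about 80 g. Origin at its middle on its axis; its y runs along the pin. It starts lying across the scoop (along the scoop's y), touching the rear wall, and rolls out over the lip when the lip is tipped down by more than 8 deg.
- pin_b: The front pin: round steel dowel pin, 14 mm in diameter, 70 mm long, about 80 g. Origin at its middle on its axis; its y runs along the pin. It starts lying across the scoop (along the scoop's y), touching pin_a, nearer the lip, and rolls out over the lip when the lip is tipped down by more than 8 deg.
- tray: Dark grey grooved tray on an aluminium plate 150 x 124 mm, fixed (a like one has square pockets). Origin: centre of underside, on the bench; x points roughly away from the robot. Six grooves along y, at x -45 to 45 every 18 mm, 94 mm long: floors z 22, crests 27.5, side walls 32, end walls 34 mm. A seated pin's axis is at z 29; any groove will do. A pin dropped askew or from high may stay across the crests.
Things that resemble listed ones, but are neither listed nor needed, are in the scene too. What is shaped like the scoop but green or red is not meant.

How it is judged:
On the way, in this order (a step that is already met when the one before it is completed fails the run):
1. the scoop is lifted off the bench with both pins in it (height (world z) of scoop above 0.035 m and x of pin_a in the frame of scoop between -0.045 and 0.04 m and y of pin_a in the frame of scoop between -0.03 and 0.03 m and z of pin_a in the frame of scoop between 0 and 0.045 m and x of pin_b in the frame of scoop between -0.045 and 0.04 m and y of pin_b in the frame of scoop between -0.03 and 0.03 m and z of pin_b in the frame of scoop between 0 and 0.045 m), for 0.2 s.
2. both pins lie in grooves of the tray, with the scoop still off the bench (x of pin_a in the frame of tray between -0.054 and 0.054 m and y of pin_a in the frame of tray between -0.02 and 0.02 m and z of pin_a in the frame of tray between 0.024 and 0.032 m and angle between the y axis of each of pin_a, pin_b and the y axis of tray, either way round below 0.175 rad and x of pin_b in the frame of tray between -0.054 and 0.054 m and y of pin_b in the frame of tray between -0.02 and 0.02 m and z of pin_b in the frame of tray between 0.024 and 0.032 m and height (world z) of scoop above 0.03 m), for 0.2 s.
At the end, for the whole second after the job is handed in: Both pins rest in grooves of the grooved tray, one to a groove: middle within 54 mm in x and 20 mm in y of the tray's and 24 to 32 mm above the bench, axis within 10 degrees of the grooves. The scoop rests on the bench, origin under 12 mm above it, upright within 10 degrees (x of pin_a in the frame of tray between -0.054 and 0.054 m and y of pin_a in the frame of tray between -0.02 and 0.02 m and z of pin_a in the frame of tray between 0.024 and 0.032 m and angle between the y axis of each of pin_a, pin_b and the y axis of tray, either way round below 0.175 rad and x of pin_b in the frame of tray between -0.054 and 0.054 m and y of pin_b in the frame of tray between -0.02 and 0.02 m and z of pin_b in the frame of tray between 0.024 and 0.032 m and linear speed of each of pin_a, pin_b, scoop below 0.03 m/s and height (world z) of scoop between -0.005 and 0.012 m and angle between scoop's own z axis and vertical below 0.175 rad); the robot touches nothing.
It fails at once if the gripper's fingers touch a pin (contact force between the fingers and pin_a above 0.3 N or contact force between the fingers and pin_b above 0.3 N).
It also fails if it takes over 72 s, if anything falls off the work surface, if the arm or the gripper's body presses on something with over 40 N, if the wrist force passes 120 N, or if a joint passes its speed limit or range.

## Working session

There is one attempt and no reset: what is moved stays moved. The work goes in short steps, Python scripts to look and compute and a tool call to move; the robot and the scene stay as the last step left them, time stands still between calls to the robot, and variables do not carry over. Pictures are saved under pics/ and viewed, at most 10 in all, crops included, and the job is handed in when it is done.

Besides the shell and the picture viewer there is one more tool, called after "Request:" as name(argument=value, ...) on one line, values as JSON. move_arm: Moves the arm, as the interface text tells. Its arguments: {"type":"object","properties":{"plan":{"type":"array","items":{"type":"number"}},"squeeze":{"type":"number"}},"required":["plan"]}

```bash
mkdir -p pics; cat > h.py <<'E'
import numpy as np, cv2
from workcell import manip
from scipy.spatial.transform import Rotation as R
def T(o):
    M=np.eye(4); M[:3,:3]=R.from_quat(o["ee_rot"]).as_matrix(); M[:3,3]=o["position"]; return M
def shot(n,save=None):
    o=manip.get_obs(); p=manip.camera(n)
    p["W"]=T(o)@np.array(p["mount"]) if "mount" in p else np.array(p["cam_to_world"])
    if save: cv2.imwrite("pics/"+save,p["color"][:,:,::-1])
    return p
def w(p,x): return (p["W"]@np.append(x,1))[:3]
def ray(p,u,v,z):
    d=p["W"][:3,:3]@np.array([(u-p["cx"])/p["fx"],(v-p["cy"])/p["fy"],1]); c=p["W"][:3,3]
    return c+d*(z-c[2])/d[2]
def proj(p,X):
    q=np.linalg.inv(p["W"])@np.append(X,1); return q[0]/q[2]*p["fx"]+p["cx"],q[1]/q[2]*p["fy"]+p["cy"]
E
python3 - <<'E'
from h import *
np.set_printoptions(precision=4,suppress=True)
o=manip.get_obs(); print(o)
ims=[]
for n in("top","scene"):
    p=shot(n); ims.append(p["color"])
    for l in("scoop","tray","pin_a"):
        for d in manip.tip_of(p,l)[:4]:
            x=w(p,d["position"]); print(n,l,d["conf"],x,proj(p,x))
        if l=="pin_a":
            for d in manip.look_for(p,l)[:5]: x=w(p,d["position"]);print(" look",d["conf"],x,proj(p,x))
cv2.imwrite("pics/a.png",cv2.resize(np.vstack(ims),(800,1200))[:600,:,::-1]); cv2.imwrite("pics/b.png",cv2.resize(ims[1],(800,600))[:,:,::-1])
E
```

```text
{'clock': 0.0, 'joint_pos': array([ 1.1514,  0.3329, -0.0647,  1.4609,  0.0216,  1.3499, -0.0885]), 'joint_velocities': array([ 0.0004, -0.0007,  0.0011, -0.0004,  0.0012,  0.0015, -0.0001]), 'tau': array([  0.0005, -62.5434,   0.0495, -39.1607,   0.0163,   0.0098,
         0.    ]), 'position': array([ 0.2415, -0.5763,  0.4039]), 'ee_rot': array([ 0.9804,  0.1971, -0.0002, -0.0007]), 'ft_force': array([-0.6555, -0.5634, -0.0786]), 'torque': array([ 0.0217,  0.0259, -0.0131]), 'grasp_force': 0.0, 'grip_width': 0.999388726347864}
top scoop 0.83 [ 0.3502  0.5448 -0.0012] (np.float64(100.92267864375054), np.float64(230.70491408152444))
top scoop 0.73 [ 0.6015  0.2094 -0.0004] (np.float64(219.1922662966456), np.float64(139.85073631768614))
top scoop 0.7 [ 0.456   0.3121 -0.0028] (np.float64(183.88810179175061), np.float64(191.10367354547253))
top scoop 0.7 [0.488  0.4394 0.0003] (np.float64(138.78794189763212), np.float64(180.94233658796674))
top tray 0.69 [ 0.5069 -0.1214  0.0006] (np.float64(335.43085491527034), np.float64(169.45195536538182))
top pin_a 0.57 [0.4584 0.3088 0.0154] (np.
[... 692 characters left out ...]
0.3489 0.542  0.0022] (np.float64(418.3472304471869), np.float64(235.55179787606795))
scene scoop 0.63 [ 0.4557  0.3099 -0.0011] (np.float64(320.523344838972), np.float64(225.252916103269))
scene tray 0.92 [ 0.5087 -0.1287 -0.0013] (np.float64(184.26299053467523), np.float64(179.4447530774141))
scene pin_a 0.62 [0.4541 0.3109 0.0154] (np.float64(321.8861158163094), np.float64(220.61253589863463))
scene pin_a 0.49 [0.4386 0.3101 0.0124] (np.float64(323.97833461411756), np.float64(218.06217688784312))
 look 0.63 [0.4401 0.3015 0.0194] (np.float64(321.1809072678175), np.float64(215.26588123777694))
 look 0.5 [0.4601 0.3078 0.021 ] (np.float64(320.11210526192457), np.float64(219.92436852349704))
```

View pics/a.png

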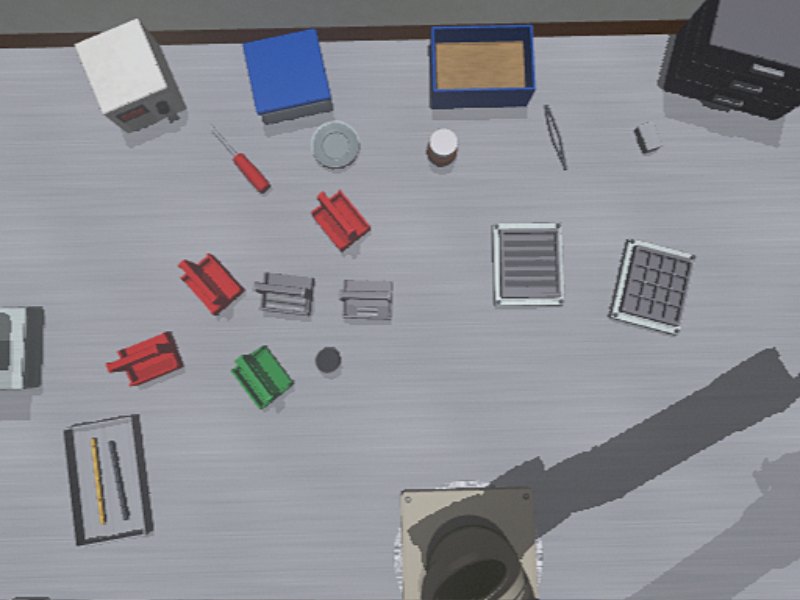

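View pics/b.png

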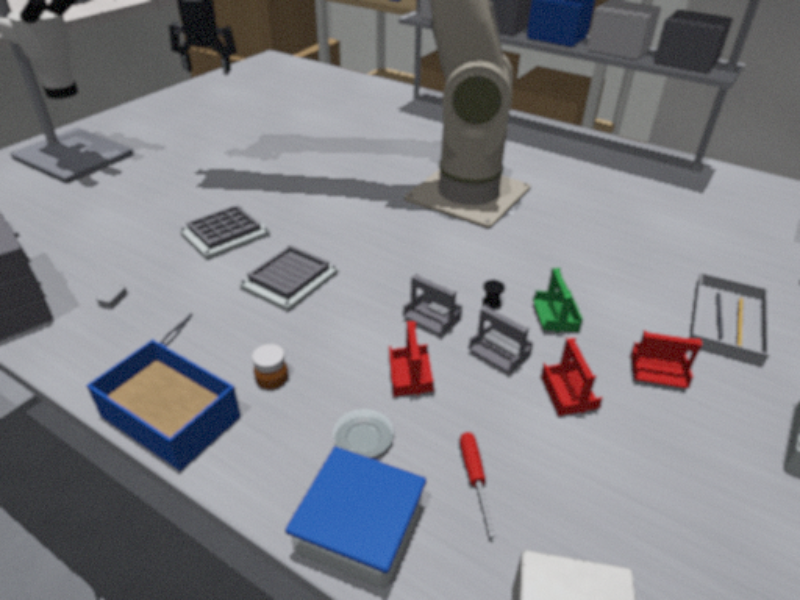

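The top view, at 800x600, shows the grey scoop with the long pins at about (285,293). Its look-alike with thin pins is at (367,300), the grooved tray at (528,264) and the pocket tray at (652,286). I'll go over the tray for a closer look on the way to the scoop.

```bash
cat >> h.py <<'E'
np.set_printoptions(precision=4,suppress=True)
def go(pos,yaw,pitch=0,base=None):
    """tool y along heading yaw (world), tool down, pitched lip-down by pitch about heading's +left axis; prints rotvec, shift"""
    Y=np.array([np.cos(yaw),np.sin(yaw),0]); X=np.array([-np.sin(yaw),np.cos(yaw),0])
    M=np.c_[X,Y,[0,0,-1]]; M=R.from_rotvec(X*pitch).as_matrix()@M
    B=T(manip.get_obs()) if base is None else base
    d=np.r_[R.from_matrix(B[:3,:3].T@M).as_rotvec(),B[:3,:3].T@(np.array(pos)-B[:3,3])]
    print(d); return d
E
python3 - <<'E'
from h import *
p=shot("wrist"); print(np.array(p["mount"]),p["fx"])
go([.46,-.125,.40],0); go([.42,.31,.42],0)
E
```

```text
[[ 0.0003 -0.9467 -0.322   0.0826]
 [ 1.      0.0005 -0.0005 -0.0003]
 [ 0.0006 -0.322   0.9467  0.0316]
 [ 0.      0.      0.      1.    ]] 285.2600976662248
[ 0.      0.     -1.174   0.3759 -0.3319  0.0047]
[ 0.      0.     -1.174   0.5072 -0.7486 -0.0153]
```

Request:
move_arm(plan=[0, 0, -1.174, 0.41, -0.363, 0.0, 0.085, 0, 0, -1.174, 0.41, -0.363, 0.0, 0.085, 0, 0, -1.174, 0.41, -0.363, 0.0, 0.085, 0, 0, -1.174, 0.41, -0.363, 0.0, 0.085, 0, 0, -1.174, 0.41, -0.363, 0.0, 0.085, 0, 0, -1.174, 0.41, -0.363, 0.0, 0.085, 0, 0, -1.174, 0.41, -0.363, 0.0, 0.085, 0, 0, -1.174, 0.41, -0.363, 0.0, 0.085, 0, 0, -1.174, 0.41, -0.363, 0.0, 0.085, 0, 0, -1.174, 0.41, -0.363, 0.0, 0.085, 0, 0, -1.174, 0.41, -0.363, 0.0, 0.085, 0, 0, -1.174, 0.41, -0.363, 0.0, 0.085])

```text
clock: 2.05
position: [0.479, -0.0845, 0.4047]
ee_rot: [0.708, 0.706, -0.0, 0.0]
ft_force: [-0.6, 0.9, 0.2]
grip_width: 0.995
grasp_force: 0.0
```

```bash
python3 - <<'E'
from h import *
o=manip.get_obs(); print(o["clock"],o["position"])
p=shot("wrist","tray.png")
for d in manip.tip_of(p,"tray")[:3]: x=w(p,d["position"]); print(d["conf"],x,proj(p,x))
for d in manip.silhouettes(p,"tray")[:2]:
    c=cv2.findContours(d["pixels"].astype(np.uint8),0,2)[0]; c=max(c,key=cv2.contourArea)
    print(d["conf"],cv2.contourArea(c),cv2.minAreaRect(c))
    q=np.array([ray(p,*v[0],0.015)[:2] for v in c],np.float32)*1000; print(cv2.minAreaRect(q))
go([.455,.35,.40],0)
E
```

```text
2.05 [ 0.479  -0.0845  0.4047]
0.78 [ 0.5069 -0.1289  0.0015] (np.float64(274.74075749088524), np.float64(198.07500230897875))
0.78 10018.5 ((277.0376892089844, 195.4175567626953), (118.10936737060547, 91.52167510986328), 1.3639276027679443)
((508.6495666503906, -123.96577453613281), (127.85286712646484, 151.4407958984375), 88.58969116210938)
[ 0.      0.0003 -0.0016  0.434  -0.0249  0.0046]
```

View pics/tray.png

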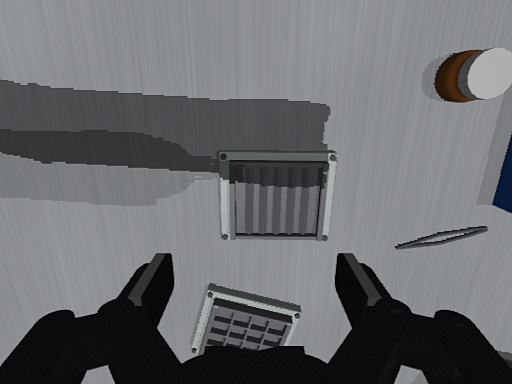

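Request:
move_arm(plan=[0, 0, 0, 0.437, -0.025, 0.0, 0.085, 0, 0, 0, 0.437, -0.025, 0.0, 0.085, 0, 0, 0, 0.437, -0.025, 0.0, 0.085, 0, 0, 0, 0.437, -0.025, 0.0, 0.085, 0, 0, 0, 0.437, -0.025, 0.0, 0.085, 0, 0, 0, 0.437, -0.025, 0.0, 0.085, 0, 0, 0, 0.437, -0.025, 0.0, 0.085, 0, 0, 0, 0.437, -0.025, 0.0, 0.085, 0, 0, 0, 0.437, -0.025, 0.0, 0.085, 0, 0, 0, 0.437, -0.025, 0.0, 0.085])

```text
clock: 3.45
position: [0.4554, 0.3521, 0.4047]
ee_rot: [0.708, 0.706, -0.0, 0.001]
ft_force: [-0.7, 0.3, -0.8]
grip_width: 0.997
grasp_force: 0.0
```

```bash
python3 - <<'E'
from h import *
p=shot("wrist","scoop.png"); o=manip.get_obs(); print(o["clock"],o["position"])
q=dict(p)
M=T(dict(ee_rot=[.708,.706,0,0],position=[.479,-.0845,.4047])); q["W"]=M@np.array(p["mount"])
for u,v in((223.5,156.5),(333,156.5),(225,237),(325,238)): print(ray(q,u,v,0.015))
for d in manip.tip_of(p,"scoop")[:4]: x=w(p,d["position"]); print("scoop",d["conf"],x,proj(p,x))
for d in manip.tip_of(p,"pin_a")[:4]: x=w(p,d["position"]); print("pin",d["conf"],x,proj(p,x))
for d in manip.silhouettes(p,"pin_a")[:4]:
    c=cv2.findContours(d["pixels"].astype(np.uint8),0,2)[0]; c=max(c,key=cv2.contourArea)
    print(d["conf"],cv2.contourArea(c),cv2.minAreaRect(c))
    print(cv2.minAreaRect(np.array([ray(p,*v[0],0.02)[:2] for v in c],np.float32)*1000))
im=p["color"][50:290,80:400,::-1]; cv2.imwrite("pics/scoopc.png",cv2.resize(im,(800,600),interpolation=cv2.INTER_CUBIC))
E
```

```text
3.5 [0.4553 0.3522 0.4048]
[ 0.4399 -0.0683  0.015 ]
[ 0.5784 -0.0687  0.015 ]
[ 0.4378 -0.1811  0.015 ]
[ 0.5771 -0.183   0.015 ]
scoop 0.96 [0.4889 0.4377 0.0018] (np.float64(281.2948936500081), np.float64(97.92251431580509))
scoop 0.9 [ 0.5965  0.2084 -0.0007] (np.float64(348.7239244673097), np.float64(260.0269674952914))
scoop 0.67 [ 0.3105  0.3589 -0.0024] (np.float64(145.41411054678366), np.float64(161.01546690480092))
scoop 0.59 [0.4567 0.3074 0.0041] (np.float64(255.28032043369697), np.float64(198.80996858502638))
pin 0.79 [0.4446 0.3125 0.0118] (np.float64(246.26173094063458), np.float64(197.12427526676424))
pin 0.59 [0.4582 0.3132 0.0124] (np.float64(256.4359263454494), np.float64(196.74915179755808))
0.72 480.5 ((244.03622436523438, 198.50535583496094), (11.064423561096191, 50.52265167236328), 8.426968574523926)
((441.76446533203125, 312.3861389160156), (70.06412506103516, 14.421231269836426), 80.88984680175781)
0.6 487.0 ((254.3960723876953, 199.64453125), (11.305501937866211, 51.782386779785156), 9.162346839904785)
((455.2491760253906, 310.731689453125), (71.84071350097656, 14.87696361541748), 81.28952026367188)
```

View pics/scoopc.png

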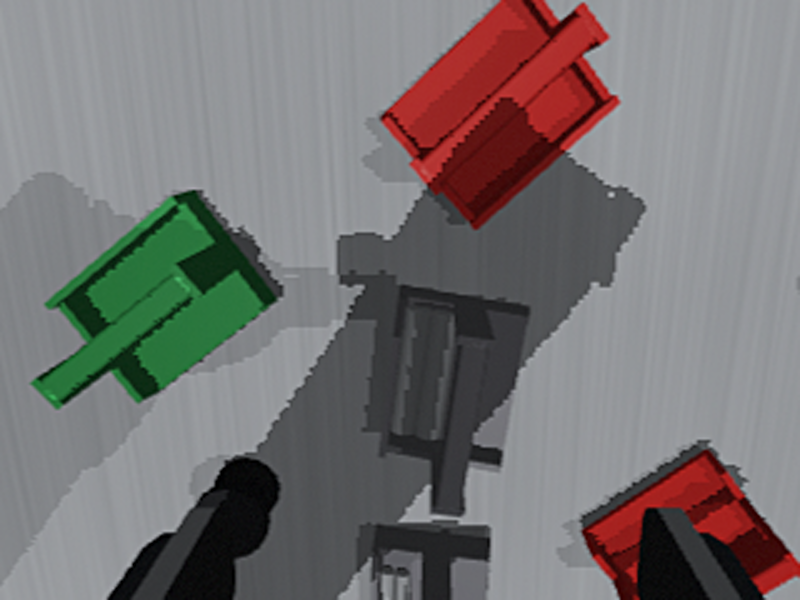

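The target scoop is in the middle of the crop, about (455,380), with its two thick pins on the left (rear) side and the bar from (475,340) to (448,515). Its lip faces right, which is +x, and its yaw is about -9 deg.

```bash
python3 - <<'E'
from h import *
p=shot("wrist")
a=ray(p,270,186,.085);b=ray(p,259,256,.085); print(a,b,(a+b)/2,np.degrees(np.arctan2(*(a-b)[[1,0]])))
go([.466,.309,.30],np.radians(-9)); go([.466,.309,.23],np.radians(-9))
E
```

```text
[0.4714 0.3505 0.085 ] [0.4602 0.2668 0.085 ] [0.4658 0.3087 0.085 ] 82.35059533589711
[ 0.0007  0.0003  0.1557 -0.044   0.0112  0.1049]
[ 0.0007  0.0003  0.1557 -0.044   0.0112  0.1749]
```

Request:
move_arm(plan=[0, 0, 0.147, -0.044, 0.011, 0.05, 0.085, 0, 0, 0.147, -0.044, 0.011, 0.1, 0.085, 0, 0, 0.147, -0.044, 0.011, 0.13, 0.085, 0, 0, 0.147, -0.044, 0.011, 0.15, 0.085, 0, 0, 0.147, -0.044, 0.011, 0.165, 0.085, 0, 0, 0.147, -0.044, 0.011, 0.175, 0.085, 0, 0, 0.147, -0.044, 0.011, 0.175, 0.085], squeeze=30)

```text
clock: 4.58
position: [0.4654, 0.3099, 0.2296]
ee_rot: [0.757, 0.653, -0.0, -0.0]
ft_force: [-0.2, -0.4, 0.3]
grip_width: 0.996
grasp_force: 0.0
```

Request:
move_arm(plan=[0, 0, 0, 0, 0, 0, 0.06, 0, 0, 0, 0, 0, 0, 0.04, 0, 0, 0, 0, 0, 0, 0.025, 0, 0, 0, 0, 0, 0, 0.018, 0, 0, 0, 0, 0, 0, 0.015, 0, 0, 0, 0, 0, 0, 0.012, 0, 0, 0, 0, 0, 0, 0.008, 0, 0, 0, 0, 0, 0, 0.004, 0, 0, 0, 0, 0, 0, 0.004])

```text
clock: 5.7
position: [0.4655, 0.3097, 0.2297]
ee_rot: [0.757, 0.653, 0.0, 0.0]
ft_force: [3.1, -1.0, -0.8]
grip_width: 0.136
grasp_force: 32.6
```

Request:
move_arm(plan=[0, 0, 0, 0, 0, 0, 0, 0, 0, 0, 0, 0, 0, 0, 0, 0, 0, 0, 0, 0, 0], squeeze=90)

```text
clock: 6.08
position: [0.4655, 0.3097, 0.2298]
ee_rot: [0.757, 0.653, 0.0, 0.0]
ft_force: [3.2, -1.1, -0.0]
grip_width: 0.126
grasp_force: 88.0
```

Request:
move_arm(plan=[0, 0, 0, 0, 0, -0.004, 0, 0, 0, 0, 0, 0, -0.012, 0, 0, 0, 0, 0, 0, -0.025, 0, 0, 0, 0, 0, 0, -0.04, 0, 0, 0, 0, 0, 0, -0.055, 0, 0, 0, 0, 0, 0, -0.07, 0, 0, 0, 0, 0, 0, -0.085, 0, 0, 0, 0, 0, 0, -0.1, 0, 0, 0, 0, 0, 0, -0.115, 0, 0, 0, 0, 0, 0, -0.125, 0, 0, 0, 0, 0, 0, -0.13, 0, 0, 0, 0, 0, 0, -0.13, 0])

```text
clock: 7.58
position: [0.4654, 0.3098, 0.3597]
ee_rot: [0.757, 0.653, 0.0, 0.0]
ft_force: [0.1, 0.0, -4.4]
grip_width: 0.122
grasp_force: 87.8
```

```bash
python3 - <<'E'
from h import *
p=shot("wrist","lift.png"); o=manip.get_obs(); print(o["clock"],o["position"],o["ft_force"],o["grip_width"])
Ti=np.linalg.inv(T(o))
for l in("scoop","pin_a"):
  for d in manip.tip_of(p,l)[:4]: x=w(p,d["position"]); print(l,d["conf"],x,(Ti@np.append(x,1))[:3],proj(p,x))
go([.456,-.126,.36],np.radians(-.7))
E
```

```text
7.625 [0.4654 0.3097 0.3594] [ 0.0362 -0.6457 -4.1332] 0.12065972284517303
scoop 0.98 [ 0.5948  0.2065 -0.0017] [-0.083   0.1432  0.3611] (np.float64(366.02106722894314), np.float64(237.43161596504282))
scoop 0.89 [0.4881 0.439  0.0008] [0.1314 0.0036 0.3586] (np.float64(257.9126534778516), np.float64(51.279927126849685))
scoop 0.74 [ 0.3123  0.3561 -0.0001] [ 0.0236 -0.1582  0.3595] (np.float64(117.59061310409098), np.float64(154.89248481131017))
scoop 0.69 [0.4543 0.3068 0.1355] [-0.0044 -0.0105  0.2239] (np.float64(240.3575880124204), np.float64(225.79333421739415))
pin_a 0.74 [0.4563 0.3096 0.1433] [-0.0014 -0.0089  0.2161] (np.float64(242.04650695588492), np.float64(226.55178020652244))
[-0.0007  0.0006 -0.1347 -0.4323  0.0546 -0.0006]
```

View pics/lift.png

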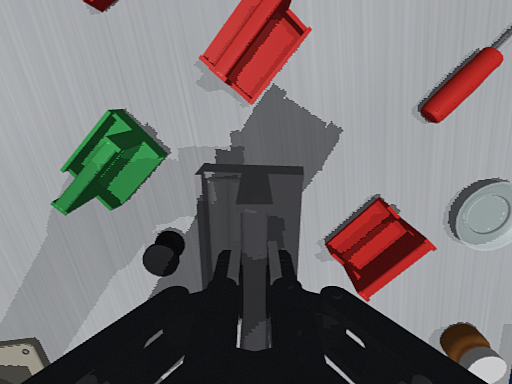

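The scoop is lifted and square in the gripper, with its rear corner at (205,170). The pins are in it, seen at about (240,226). Next I'll carry it to the tray.

Request:
move_arm(plan=[0, 0, -0.003, -0.009, 0.001, 0, 0, 0, 0, -0.009, -0.03, 0.004, 0, 0, 0, 0, -0.02, -0.065, 0.008, 0, 0, 0, 0, -0.034, -0.108, 0.014, 0, 0, 0, 0, -0.05, -0.16, 0.02, 0, 0, 0, 0, -0.067, -0.216, 0.027, 0, 0, 0, 0, -0.085, -0.272, 0.034, 0, 0, 0, 0, -0.101, -0.324, 0.041, 0, 0, 0, 0, -0.115, -0.367, 0.046, 0, 0, 0, 0, -0.125, -0.402, 0.051, 0, 0, 0, 0, -0.132, -0.424, 0.054, 0, 0, 0, 0, -0.135, -0.432, 0.055, 0, 0])

```text
clock: 9.22
position: [0.456, -0.1271, 0.3595]
ee_rot: [0.712, 0.702, -0.0, -0.0]
ft_force: [0.6, 0.5, -3.8]
grip_width: 0.124
grasp_force: 87.9
```

```bash
python3 - <<'E'
from h import *
B=T(manip.get_obs())
p=shot("wrist")
for d in manip.tip_of(p,"tray")[:1]: print(w(p,d["position"]),d["conf"])
y=np.radians(-.7); c=np.array([.508,-.126]); H=np.array([np.cos(y),np.sin(y)])
for lx,lz,th in((-.02,.062,0),(-.02,.052,6),(-.02,.044,8),(-.02,.042,12),(-.05,.042,13),(-.06,.042,16),(-.07,.06,20)):
    t=np.radians(th); f=lx-.032*np.cos(t)+.2147*np.sin(t); z=lz+.032*np.sin(t)+.2147*np.cos(t)
    print(lx,lz,th,end=' '); go([*(c+f*H),z],y,t,B)
E
```

```text
[ 0.5079 -0.1276  0.0007] 0.65
-0.02 0.062 0 [-0.0004  0.     -0.002   0.0017 -0.      0.0828]
-0.02 0.052 6 [ 0.1043 -0.0001 -0.002   0.0018  0.0226  0.0906]
-0.02 0.044 8 [ 0.1392 -0.0001 -0.002   0.0018  0.0302  0.0984]
-0.02 0.042 12 [ 0.2091 -0.0002 -0.002   0.0018  0.0453  0.1008]
-0.05 0.042 13 [ 0.2265 -0.0002 -0.002   0.0018  0.0191  0.1011]
-0.06 0.042 16 [ 0.2789 -0.0003 -0.002   0.0018  0.0204  0.1023]
-0.07 0.06 20 [ 0.3487 -0.0003 -0.002   0.0018  0.0254  0.0868]
```

```bash
python3 - <<'E'
from h import *
B=T(manip.get_obs())
y=np.radians(-.7); c=np.array([.508,-.127]); H=np.array([np.cos(y),np.sin(y)])
for lx,lz,th in((.03,.055,5),(.03,.045,7),(.03,.045,8),(.03,.045,9),(.03,.045,10),(.024,.045,11),(.01,.045,12),(-.008,.045,12.5),(-.026,.045,12.5),(-.044,.045,12.5),(-.05,.045,13),(-.05,.045,14)):
    t=np.radians(th); f=lx-.032*np.cos(t)+.2147*np.sin(t); z=lz+.032*np.sin(t)+.2147*np.cos(t)
    print(lx,lz,th,end=' '); go([*(c+f*H),z],y,t,B)
E
```

```text
0.03 0.055 5 [ 0.087  -0.0001 -0.0006 -0.0004  0.0686  0.0879]
0.03 0.045 7 [ 0.122  -0.0002 -0.0006 -0.0004  0.0761  0.0975]
0.03 0.045 8 [ 0.1394 -0.0002 -0.0006 -0.0004  0.0799  0.0975]
0.03 0.045 9 [ 0.1569 -0.0002 -0.0006 -0.0004  0.0837  0.0975]
0.03 0.045 10 [ 0.1743 -0.0002 -0.0006 -0.0004  0.0875  0.0975]
0.024 0.045 11 [ 0.1918 -0.0002 -0.0006 -0.0004  0.0853  0.0977]
0.01 0.045 12 [ 0.2092 -0.0002 -0.0006 -0.0004  0.0751  0.0979]
-0.008 0.045 12.5 [ 0.2179 -0.0002 -0.0006 -0.0004  0.059   0.098 ]
-0.026 0.045 12.5 [ 0.2179 -0.0002 -0.0006 -0.0004  0.041   0.098 ]
-0.044 0.045 12.5 [ 0.2179 -0.0002 -0.0006 -0.0004  0.023   0.098 ]
-0.05 0.045 13 [ 0.2267 -0.0002 -0.0006 -0.0004  0.0188  0.0982]
-0.05 0.045 14 [ 0.2441 -0.0002 -0.0006 -0.0004  0.0226  0.0985]
```

Request:
move_arm(plan=[0, 0, 0, 0, 0.004, 0.006, 0, 0, 0, 0, 0, 0.014, 0.02, 0, 0, 0, 0, 0, 0.025, 0.035, 0, 0, 0, 0, 0, 0.036, 0.05, 0, 0, 0, 0, 0, 0.044, 0.062, 0, 0, 0, 0, 0, 0.048, 0.069, 0, 0, 0, 0, 0, 0.05, 0.072, 0, 0.02, 0, 0, 0, 0.054, 0.075, 0, 0.04, 0, 0, 0, 0.058, 0.078, 0, 0.06, 0, 0, 0, 0.063, 0.082, 0, 0.08, 0, 0, 0, 0.067, 0.086, 0, 0.087, 0, 0, 0, 0.069, 0.088, 0])

```text
clock: 10.82
position: [0.5258, -0.1264, 0.2713]
ee_rot: [0.711, 0.702, -0.031, -0.031]
ft_force: [0.1, 0.1, -2.6]
grip_width: 0.124
grasp_force: 87.9
```

```bash
python3 - <<'E'
from h import *
p=shot("wrist","pre.png")
B=T(manip.get_obs()); print(B[:3,3])
y=np.radians(-.7); c=np.array([.508,-.127]); H=np.array([np.cos(y),np.sin(y)])
for lx,lz,th in((.03,.045,7),(.03,.045,8),(.03,.045,9),(.03,.045,10),(.024,.045,11),(.01,.045,12),(-.008,.045,12.5),(-.026,.045,12.5),(-.044,.045,12.5),(-.05,.045,13),(-.05,.045,14)):
    t=np.radians(th); f=lx-.032*np.cos(t)+.2147*np.sin(t); z=lz+.032*np.sin(t)+.2147*np.cos(t)
    print(lx,lz,th,end=' '); go([*(c+f*H),z],y,t,B)
E
```

```text
[ 0.5259 -0.1263  0.2711]
0.03 0.045 7 [ 0.034  -0.0003  0.0004 -0.0009  0.0073  0.0085]
0.03 0.045 8 [ 0.0514 -0.0003  0.0004 -0.0009  0.0111  0.0081]
0.03 0.045 9 [ 0.0689 -0.0003  0.0004 -0.0009  0.0149  0.0078]
0.03 0.045 10 [ 0.0863 -0.0003  0.0005 -0.0009  0.0187  0.0075]
0.024 0.045 11 [ 0.1038 -0.0003  0.0005 -0.0009  0.0165  0.0078]
0.01 0.045 12 [ 0.1212 -0.0003  0.0005 -0.0009  0.0063  0.0089]
-0.008 0.045 12.5 [ 0.13   -0.0003  0.0005 -0.0009 -0.0097  0.0105]
-0.026 0.045 12.5 [ 0.13   -0.0003  0.0005 -0.0009 -0.0277  0.0121]
-0.044 0.045 12.5 [ 0.13   -0.0003  0.0005 -0.0009 -0.0456  0.0137]
-0.05 0.045 13 [ 0.1387 -0.0003  0.0005 -0.0009 -0.0497  0.0142]
-0.05 0.045 14 [ 0.1561 -0.0003  0.0005 -0.0009 -0.0459  0.0142]
```

View pics/pre.png

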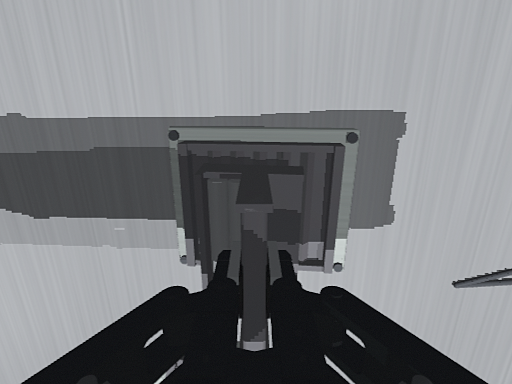

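The pins are still at the rear, around (225,200), and the lip at x≈305 is parallel to the grooves and inside the tray. I'll pour while drawing the scoop back.

Request:
move_arm(plan=[0.034, 0, 0, -0.001, 0.007, 0.0085, 0, 0.051, 0, 0, -0.001, 0.011, 0.008, 0, 0.069, 0, 0, -0.001, 0.015, 0.008, 0, 0.086, 0, 0, -0.001, 0.0187, 0.0075, 0, 0.104, 0, 0, -0.001, 0.0165, 0.008, 0, 0.121, 0, 0, -0.001, 0.006, 0.009, 0, 0.13, 0, 0, -0.001, -0.01, 0.0105, 0, 0.13, 0, 0, -0.001, -0.028, 0.012, 0, 0.13, 0, 0, -0.001, -0.046, 0.0137, 0, 0.139, 0, 0, -0.001, -0.05, 0.0142, 0, 0.139, 0, 0, -0.001, -0.05, 0.0142, 0, 0.139, 0, 0, -0.001, -0.05, 0.0142, 0])

```text
clock: 12.38
position: [0.4749, -0.1268, 0.2621]
ee_rot: [0.707, 0.698, -0.079, -0.08]
ft_force: [1.0, 0.3, -2.4]
grip_width: 0.122
grasp_force: 88.2
```

```bash
python3 - <<'E'
from h import *
p=shot("wrist","post.png"); o=manip.get_obs(); print(o["clock"],o["position"],o["ft_force"])
for d in manip.tip_of(p,"pin_a")[:4]: x=w(p,d["position"]); print("pin",d["conf"],x,proj(p,x))
E
```

```text
12.425 [ 0.4749 -0.1267  0.262 ] [ 0.5029 -0.092  -3.2215]
pin 0.8 [ 0.4636 -0.1252  0.0266] (np.float64(309.2412644930276), np.float64(214.38496207782254))
pin 0.77 [ 0.4561 -0.1238  0.0513] (np.float64(296.61428698024537), np.float64(225.09648934844103))
```

View pics/post.png

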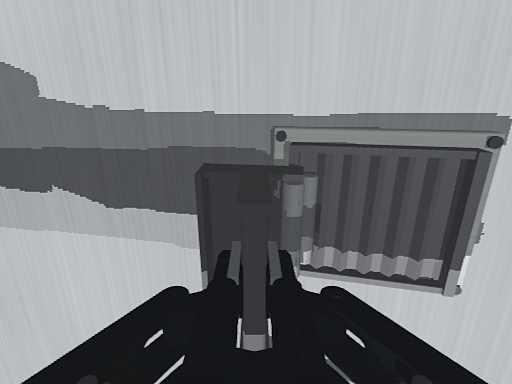

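The front pin is seated in the rearmost groove at (309,214). The other pin is still at the lip at (296,225), with no free groove behind it. I'll tip the scoop back to keep that pin in, then pour it further forward.

Request:
move_arm(plan=[-0.1, 0, 0, 0, 0, -0.012, 0, -0.175, 0, 0, 0, 0, -0.026, 0, -0.19, 0, 0, 0, 0, -0.03, 0, -0.19, 0, 0, 0, 0, -0.03, 0, -0.19, 0, 0, 0, 0, -0.03, 0])

```text
clock: 13.1
position: [0.481, -0.1268, 0.2905]
ee_rot: [0.711, 0.703, -0.013, -0.014]
ft_force: [0.3, -0.4, -2.5]
grip_width: 0.125
grasp_force: 88.2
```

```bash
python3 - <<'E'
from h import *
p=shot("wrist","post2.png"); o=manip.get_obs(); print(o["clock"],o["position"],o["ft_force"])
for d in manip.tip_of(p,"pin_a")[:4]: x=w(p,d["position"]); print("pin",d["conf"],x,proj(p,x))
E
```

```text
13.15 [ 0.4811 -0.1268  0.2905] [-0.3733  0.1713 -3.824 ]
pin 0.93 [ 0.4957 -0.1252  0.0746] (np.float64(287.2709543783269), np.float64(223.16463397266077))
```

View pics/post2.png

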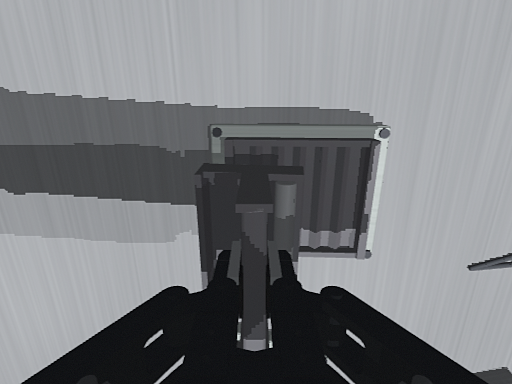

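Pin a is still in the scoop at (287,200) px. I'll pour it with the lip over the middle of the tray.

```bash
python3 - <<'E'
from h import *
B=T(manip.get_obs())
y=np.radians(-.7); c=np.array([.508,-.127]); H=np.array([np.cos(y),np.sin(y)])
for lx,lz,th in((.009,.06,4),(.009,.05,7),(.009,.047,9),(.009,.047,11),(.009,.047,12.5),(.009,.047,14),(.009,.047,16)):
    t=np.radians(th); f=lx-.032*np.cos(t)+.2147*np.sin(t); z=lz+.032*np.sin(t)+.2147*np.cos(t)
    print(lx,lz,th,end=' '); go([*(c+f*H),z],y,t,B)
E
```

```text
0.009 0.06 4 [ 0.0323 -0.0005  0.0004  0.0001  0.0195  0.0134]
0.009 0.05 7 [ 0.0846 -0.0005  0.0004  0.0001  0.0311  0.0224]
0.009 0.047 9 [ 0.1196 -0.0005  0.0005  0.0001  0.0388  0.0251]
0.009 0.047 11 [ 0.1545 -0.0004  0.0005  0.0001  0.0464  0.025 ]
0.009 0.047 12.5 [ 0.1806 -0.0004  0.0005  0.0001  0.0521  0.0251]
0.009 0.047 14 [ 0.2068 -0.0004  0.0005  0.0001  0.0578  0.0253]
0.009 0.047 16 [ 0.2417 -0.0004  0.0005  0.0001  0.0653  0.0259]
```

Request:
move_arm(plan=[0.012, 0, 0, 0, 0.007, 0.005, 0, 0.032, 0, 0, 0, 0.019, 0.013, 0, 0.06, 0, 0, 0, 0.025, 0.018, 0, 0.085, 0, 0, 0, 0.031, 0.0225, 0, 0.12, 0, 0, 0, 0.039, 0.025, 0, 0.154, 0, 0, 0, 0.046, 0.025, 0, 0.18, 0, 0, 0, 0.052, 0.025, 0, 0.19, 0, 0, 0, 0.054, 0.025, 0, 0.19, 0, 0, 0, 0.054, 0.025, 0, 0.19, 0, 0, 0, 0.054, 0.025, 0, 0.19, 0, 0, 0, 0.054, 0.025, 0, 0.19, 0, 0, 0, 0.054, 0.025, 0])

```text
clock: 14.7
position: [0.5342, -0.1276, 0.2644]
ee_rot: [0.707, 0.698, -0.079, -0.08]
ft_force: [0.4, -0.7, -3.5]
grip_width: 0.125
grasp_force: 88.3
```

```bash
python3 - <<'E'
from h import *
p=shot("wrist","post3.png"); o=manip.get_obs(); print(o["clock"],o["position"],o["ft_force"])
for d in manip.tip_of(p,"pin_a")[:4]: x=w(p,d["position"]); print("pin",d["conf"],x,proj(p,x))
E
```

```text
14.75 [ 0.5342 -0.1276  0.2643] [ 0.175  -0.5476 -3.1301]
pin 0.72 [ 0.5008 -0.127   0.0491] (np.float64(276.45849681085446), np.float64(223.85818404204846))
```

View pics/post3.png

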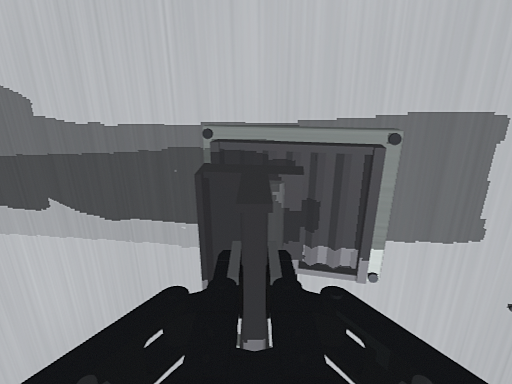

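Pin a is rolling slowly toward the lip, now at (276,195). I'll hold this tilt for longer.

Request:
move_arm(plan=[0, 0, 0, 0, 0, 0, 0, 0, 0, 0, 0, 0, 0, 0, 0, 0, 0, 0, 0, 0, 0, 0, 0, 0, 0, 0, 0, 0, 0, 0, 0, 0, 0, 0, 0])

```text
clock: 15.42
position: [0.5343, -0.1275, 0.2642]
ee_rot: [0.707, 0.698, -0.079, -0.08]
ft_force: [-0.6, -0.5, -2.7]
grip_width: 0.124
grasp_force: 88.4
```

```bash
python3 - <<'E'
from h import *
p=shot("wrist","post4.png"); o=manip.get_obs(); print(o["clock"],o["position"],o["ft_force"])
for d in manip.tip_of(p,"pin_a")[:4]: x=w(p,d["position"]); print("pin",d["conf"],x,proj(p,x))
E
```

```text
15.475 [ 0.5343 -0.1275  0.2643] [ 0.3347  0.7418 -2.4284]
pin 0.96 [ 0.5368 -0.1283  0.0238] (np.float64(327.9993143740475), np.float64(216.1655690522991))
pin 0.6 [ 0.5078 -0.1296 -0.0005] (np.float64(293.01063198613895), np.float64(204.61269624662899))
```

Request:
move_arm(plan=[0, 0, 0, 0, -0.006, -0.025, 0, 0, 0, 0, 0, -0.012, -0.05, 0, -0.05, 0, 0, 0, -0.018, -0.075, 0, -0.11, 0, 0, 0, -0.023, -0.1, 0, -0.17, 0, 0, 0, -0.026, -0.115, 0, -0.228, 0, 0, 0, -0.029, -0.125, 0, -0.228, 0, 0, 0, -0.029, -0.125, 0])

```text
clock: 16.4
position: [0.5338, -0.1275, 0.3931]
ee_rot: [0.711, 0.703, 0.001, 0.002]
ft_force: [-0.7, -0.1, -2.4]
grip_width: 0.128
grasp_force: 88.6
```

```bash
python3 - <<'E'
from h import *
go([.4655,.31,.37],np.radians(-8.5)); go([.4655,.31,.37],np.radians(-0.7))
p=shot("wrist")
for d in manip.tip_of(p,"pin_a")[:4]: x=w(p,d["position"]); print("pin",d["conf"],x,proj(p,x))
p=shot("top")
for d in manip.tip_of(p,"pin_a")[:4]: x=w(p,d["position"]); print("pin",d["conf"],x,proj(p,x))
E
```

```text
[ 0.0035  0.0007  0.136   0.4367 -0.0738  0.0225]
[ 0.0035  0.0009 -0.0001  0.4367 -0.0738  0.0225]
pin 0.7 [ 0.5337 -0.1284  0.0265] (np.float64(253.3749502157509), np.float64(173.7219959374495))
pin 0.6 [ 0.4636 -0.1279  0.0282] (np.float64(194.96998441219978), np.float64(174.35449847619276))
pin 0.49 [ 0.5344 -0.1258  0.0261] (np.float64(338.588266484285), np.float64(158.33600175169846))
pin 0.48 [ 0.4637 -0.1343  0.0246] (np.float64(342.7278246227579), np.float64(183.49701813916565))
```

Both pins are in grooves, at tray x of about +27 and -45. Now I'll return the scoop to its original place.

Request:
move_arm(plan=[0.0035, 0, 0.01, 0.03, -0.005, 0, 0, 0.0035, 0, 0.03, 0.08, -0.014, 0, 0, 0.0035, 0, 0.05, 0.14, -0.024, 0, 0, 0.0035, 0, 0.07, 0.2, -0.034, 0, 0, 0.0035, 0, 0.09, 0.26, -0.044, 0, 0, 0.0035, 0, 0.11, 0.32, -0.054, 0.005, 0, 0.0035, 0, 0.125, 0.37, -0.063, 0.01, 0, 0.0035, 0, 0.132, 0.41, -0.07, 0.015, 0, 0.0035, 0, 0.136, 0.43, -0.073, 0.02, 0, 0.0035, 0, 0.136, 0.437, -0.074, 0.0225, 0, 0.0035, 0, 0.136, 0.437, -0.074, 0.0225, 0])

```text
clock: 17.98
position: [0.4655, 0.31, 0.3693]
ee_rot: [0.757, 0.653, -0.001, -0.001]
ft_force: [0.2, -0.4, -2.1]
grip_width: 0.13
grasp_force: 88.5
```

Request:
move_arm(plan=[0, 0, 0, 0, 0, 0.02, 0, 0, 0, 0, 0, 0, 0.05, 0, 0, 0, 0, 0, 0, 0.08, 0, 0, 0, 0, 0, 0, 0.105, 0, 0, 0, 0, 0, 0, 0.12, 0, 0, 0, 0, 0, 0, 0.128, 0, 0, 0, 0, 0, 0, 0.132, 0, 0, 0, 0, 0, 0, 0.135, 0, 0, 0, 0, 0, 0, 0.135, 0])

```text
clock: 19.1
position: [0.4652, 0.3104, 0.2351]
ee_rot: [0.757, 0.653, -0.0, -0.0]
ft_force: [0.6, 0.2, -2.6]
grip_width: 0.126
grasp_force: 88.4
```

Request:
move_arm(plan=[0, 0, 0, 0, 0, 0.002, 0, 0, 0, 0, 0, 0, 0.004, 0, 0, 0, 0, 0, 0, 0.005, 0, 0, 0, 0, 0, 0, 0.0055, 0, 0, 0, 0, 0, 0, 0.0055, 0])

```text
clock: 19.73
position: [0.4652, 0.3103, 0.2296]
ee_rot: [0.757, 0.653, -0.0, -0.0]
ft_force: [-1.5, -1.5, 1.7]
grip_width: 0.123
grasp_force: 89.1
```

On the bench (the force went positive). I'll open the gripper gently and go straight up.

Request:
move_arm(plan=[0, 0, 0, 0, 0, 0, 0.015, 0, 0, 0, 0, 0, 0, 0.03, 0, 0, 0, 0, 0, 0, 0.05, 0, 0, 0, 0, 0, 0, 0.07, 0, 0, 0, 0, 0, 0, 0.085, 0, 0, 0, 0, 0, 0, 0.085, 0, 0, 0, 0, 0, -0.02, 0.085, 0, 0, 0, 0, 0, -0.06, 0.085, 0, 0, 0, 0, 0, -0.11, 0.085, 0, 0, 0, 0, 0, -0.16, 0.085, 0, 0, 0, 0, 0, -0.18, 0.085, 0, 0, 0, 0, 0, -0.18, 0.085])

```text
clock: 21.22
position: [0.4653, 0.3106, 0.4111]
ee_rot: [0.757, 0.653, 0.001, -0.0]
ft_force: [-0.0, 0.3, -0.8]
grip_width: 0.992
grasp_force: 0.0
```

```bash
python3 - <<'E'
from h import *
o=manip.get_obs(); print(o["clock"],o["position"],o["grip_width"])
p=shot("wrist")
for d in manip.tip_of(p,"scoop")[:4]: x=w(p,d["position"]); print("scoop",d["conf"],x)
q=shot("top"); s=shot("scene")
cv2.imwrite("pics/fin.png",np.vstack([cv2.resize(i,(700,300))[:,:,::-1] for i in(q["color"][120:250,130:430],s["color"][140:280,130:430])]))
E
```

```text
21.225 [0.4653 0.3106 0.4111] 0.992352591595355
scoop 0.98 [0.4581 0.3094 0.004 ]
scoop 0.89 [0.3133 0.3575 0.0004]
scoop 0.69 [ 0.5958  0.2068 -0.0034]
scoop 0.57 [0.4865 0.4363 0.001 ]
```

View pics/fin.png

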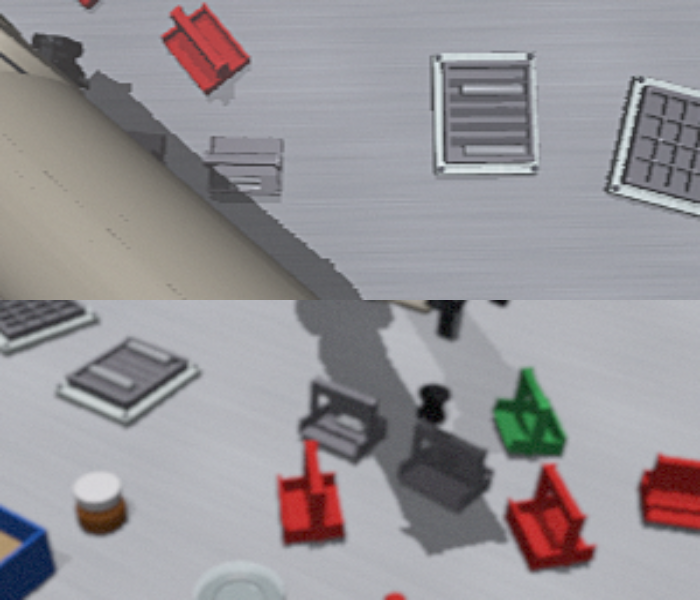

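The two pins lie in separate grooves, at (490,90) and (495,150). The scoop stands upright and empty at (445,465), and the gripper is clear of it.

```bash
python3 -c "
from workcell import manip; print(manip.hand_in())"
```

```text
the job is handed in; nothing more can be done
None
```

The job is handed in (no verdict came back): in the last pictures both pins lie in separate grooves of the tray, and the empty scoop stands upright on the bench, released.

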